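# Fetch the low jar from behind the bottles

## Robot

A 6-joint arm with a two-finger parallel gripper is mounted at the origin on the work surface. World frame = base frame: x ahead of the robot, y to its left, z up, the work surface at z = 0. Lengths are in m, angles in degrees, forces in N, time in s.
With the tool pointing down it reaches from about 0.375 to 0.9 m from the base axis. Payload 3.1 kg.
Tool frame: the origin (TCP) lies on the centre line of the jaws, within the pads' length; the fingertips stand 22 mm ahead of it and the grasp point (between the pads) lies 3 mm ahead of it; z points along the fingers, y is the line along which they close (so a half turn about z gives the same grasp; the last joint's range is limited). The gripper opens to 87 mm and grips with 3 to 60 N. Pads are 19 mm wide; open, the fingers measure 117 mm over their backs; the gripper's body (75 mm by 190 mm) begins 51 mm behind the grasp point.
Start: joints at [-80.587, 30.224, 82.088, -0, 67.689, -10.227], TCP at [0.21, -0.589, 0.245] pointing down, gripper open.
Joint ranges: [-176.69, 176.69], [-43.24, 126.21], [12.49, 139.97], [-82, 262], [0, 151.66], [-163.58, 163.58]. Speed limits (degrees/s): [159.86, 159.86, 180, 180, 180, 180].

## Interface

Orientations are given as a 3x3 rotation matrix whose columns are the frame's x, y, z axes.
In Python, from rig import * gives the robot as it stands.
- The arm moves only by the shell command python3 -m jog 'ROWS'. ROWS is text: rows parted by semicolons, each of 7 numbers parted by spaces: the shift along the tool's x, y, z in mm, then the turn, a rotation vector about the tool's x, y, z in rad, then the finger opening in mm, from 0 to 87. In form: tx ty tz ax ay az fingers; .... A call has 1 to 12 rows; each row shifts and turns the commanded pose from where the row before left it, along the tool's axes as they then stand; what a row does not reach is not made up. A row lasts 1/8 s, in which the tool goes at most 62.5 mm and 10.7 degrees, less where a joint would pass 70% of its speed; a pose out of reach is approached as far as the arm can. A call with a gripper value outside its range is refused whole. The fingers move at their own pace and stop on an object; the grip force is fixed at half the most. Time passes only in rows, so rows that do not move let the fingers close. It gives the time, the measured TCP pose, the force, the opening and the grip force at its end, in the units of the state.
- read_state(): the state, without advancing time (a new reading comes with each control period).
- capture(name): name is "side" or "top" or "wrist"; returns a dict with "color" (400x640x3 uint8, red, green, blue), "camera_matrix" (3x3 intrinsics, pixels), "R" (3x3) and "t" (3): a world point X has camera coordinates R X + t. Camera axes: x right, y down, z forward; pixel columns grow to the right and rows downward; lengths in m; the calibration is good to about 2 mm. A picture is of the moment at which its call begins. There is no depth.
- hand_in(): hands the job in; it is judged then, once.
Trained networks look in the newest picture that a camera, given by its name, has taken for a name from the list of things; names that differ only in an ending like _2 or _b are one class to them, and where a whole thing is asked for, a point or a joint stands for the part that bears it (a point fixed in the world has none). Each returns a list of dicts, best first, with "conf" (0 to 1); they miss things now and then, are a little off and sometimes report something else, mostly with a low value. They report only what shows in the picture. A call takes as long as a camera call. They do not tell look-alikes from the thing itself.
- find_in(camera, target): "at" ([x, y, z] in m, in world coordinates, good to about 4 mm: the middle of the surface that is visible of it).
- trace(camera, target): "pixels" (400x640 bool, what is visible of it).
- place_of(camera, target): "at" ([x, y, z] in m, in world coordinates, good to about 4 mm: a listed point, or the origin of a listed thing).
The state is a dict: "time_s": time; "joint_positions": joint angles; "qvel": joint speeds; "tau": joint torques, N m; "position": TCP position; "tcp_rot": TCP orientation; "force": force on the tool from outside, world axes, zero at the start; "moment": the same for the moment, N m; "opening": opening from 0.0 (shut) to 1.0 (fully open); "grasp_force": force on a finger pad.
Only numpy, scipy, OpenCV 4.12 (cv2) and the standard library are available. Lean on these libraries where they do the work, as an engineer would, in place of code of your own. Each camera call takes 0.05 s, during which the arm holds its last target. There are 200 camera calls.

## Task

Get the low lidded jar out of the back of the bottle caddy: first stand all three tall containers that crowd it upright in the empty steel side tray, then stand the jar in the middle of the round turntable disc, and only when it is there put each of the three tall containers back upright on the very spot in the caddy where it stood at the start. Do not tip any container over, and leave the mug, the black tub and the brush where they are.

Things in the scene. Friction and masses are not known exactly. Their poses are not given: they have to be found in the camera images.
- jar: The jar to fetch: low round white pot with a wide plain aluminium lid; 36 mm high, lid 48 mm across (upper 14 mm), pot below 45 mm across; about 0.14 kg. It stands at the back of the caddy. Origin: centre of its underside, z up.
- squeeze_bottle: One of the three tall containers: round white plastic squeeze bottle, 38 mm across and straight-sided up to 74 mm, then a shoulder and a slim pointed nozzle; 108 mm high in all; about 0.12 kg. Origin: centre of its underside, z up.
- square_bottle: One of the three tall containers: square white plastic bottle, 38 x 38 mm and 80 mm high, with a round black cap 26 mm across on top (100 mm high in all); about 0.15 kg. Origin: centre of its underside, z up, x and y square to its sides.
- can: One of the three tall containers: plain round straight-sided steel can, 44 mm across (the top 4 mm narrows to 41 mm), 90 mm high, flat top; about 0.16 kg. Origin: centre of its underside, z up.
- caddy: Fixed grey caddy, 170 (x) by 200 mm (y). Floor 5 mm thick; walls 5 mm thick, tops above the table: front (-x) 12, sides 24, back (+x) 40 mm. Origin: centre of underside. In its frame the jar is near (30, 0) mm, the tall containers near (-24, 0), (30, 54) and (30, -54) in any order, each within 5 mm, about square to it, gaps to the jar 4 to 15 mm.
- tray: The side area: fixed empty steel tray, 270 mm (its x) by 120 mm (its y), rim 14 mm high, walls and floor 5 mm thick (inner floor 5 mm above the table). Origin: centre of its underside. It has room for the three tall containers in a row along its x, 75 mm apart. It stands to the left or to the right of the caddy.
- disc: Fixed aluminium turntable disc, 124 mm across, its flat top 18 mm above the table, with two dark rings 62 and 104 mm across about its middle. Origin: centre of its underside. It does not turn. It stands on the other side of the caddy from the tray.
- mug: Bystander: white mug, 80 mm across, 95 mm high, loose, on the table beyond the caddy. Origin: centre of its underside.
- tub: Bystander: black plastic bowl, 110 mm across, 75 mm high, loose, on the table beyond the caddy. Origin: centre of its underside.
- brush: Bystander: brush 170 mm long lying on the table between the robot and the caddy, loose. Its x axis runs along it, from handle to bristles.
Mind the look-alikes: they are no part of the job. Leave any pink or turquoise look-alike of the can alone.

How it is judged:
By the outcome, as a careful person would: the job done as asked, in the order asked, and still so for the second after the job is handed in, with the robot touching nothing.
It also fails if it takes over 128 s, if anything falls off the work surface, if the arm or the gripper's body presses on something with over 40 N, if the wrist force passes 120 N, or if a joint passes its speed limit or range.

## Working session

There is one attempt and no reset: what is moved stays moved. The work goes in short steps, Python scripts to look and compute and a shell command to move; the robot and the scene stay as the last step left them, time stands still between calls to the robot, and variables do not carry over. Pictures are saved under pics/ and viewed, at most 14 in all, crops included, and the job is handed in when it is done.

```bash
ls; mkdir -p pics
python3 - <<'E'
from rig import *
import cv2
s=read_state(); print(s['time_s'],s['position'],s['tcp_rot'],s['opening'])
for c in ('side','top'):
    d=capture(c); cv2.imwrite(f'pics/{c}0.png',d['color'][:,:,::-1]); print(c,d['camera_matrix'],d['R'],d['t'])
    for n in ('jar','squeeze_bottle','square_bottle','can','caddy','tray','disc','mug','tub','brush'):
        print(n,[( [round(v,3) for v in r['at']],round(r['conf'],2)) for r in place_of(c,n)])
E
```

```text
pics
0.0 [ 0.2099716  -0.5879353   0.24356358] [[ 9.41815000e-01  3.36131472e-01 -3.74130664e-04]
 [ 3.36131480e-01 -9.41812644e-01  2.13818751e-03]
 [ 3.66351124e-04 -2.13953416e-03 -9.99997644e-01]] 1.003074951817028
side [[432.34088824   0.         313.28229352]
 [  0.         432.34088824 202.36964674]
 [  0.           0.           1.        ]] [[-0.97524673 -0.22101673 -0.00673966]
 [-0.12668277  0.58345598 -0.80220359]
 [ 0.18123271 -0.78149263 -0.59701254]] [0.58620938 0.11570828 1.03075764]
jar [([0.599, 0.044, 0.008], 0.46)]
squeeze_bottle [([0.598, -0.006, 0.001], 0.53)]
square_bottle [([0.587, 0.103, 0.004], 0.71), ([0.535, 0.041, 0.007], 0.57)]
can [([0.486, -0.124, 0.002], 0.85), ([0.406, -0.059, 0.002], 0.83), ([0.539, 0.043, 0.007], 0.82), ([0.417, 0.114, 0.004], 0.68), ([0.564, 0.045, 0.002], 0.4)]
caddy [([0.565, 0.045, 0.002], 0.77)]
tray [([0.495, -0.28, 0.001], 0.82), ([0.538, 0.043, 0.006], 0.22)]
disc [([0.482, 0.302, 0.002], 0.59), ([0.77, 0.127, -0.004], 0.43)]
mug [([0.769, 0.128, 0.001], 0.8)]
tub [([0.768, -0.153, -0.002], 0.68)]
brush [([0.565, 0.046, 0.00
[... 271 characters left out ...]
1 -1.53360330e-03 -1.11959464e-01]
 [ 1.11969960e-01 -1.39544670e-02 -9.93613607e-01]] [-0.01170165  0.57916405  0.88701494]
jar [([0.596, 0.045, 0.004], 0.62)]
squeeze_bottle [([0.595, -0.012, 0.004], 0.53)]
square_bottle [([0.59, 0.103, 0.006], 0.63)]
can [([0.405, -0.059, -0.0], 0.95), ([0.415, 0.116, 0.003], 0.88), ([0.536, 0.041, 0.004], 0.83), ([0.495, -0.128, -0.005], 0.69), ([0.566, 0.043, 0.004], 0.54)]
caddy [([0.564, 0.042, 0.004], 0.92)]
tray [([0.494, -0.282, 0.001], 0.65)]
disc [([0.477, 0.304, 0.002], 0.98)]
mug [([0.77, 0.122, 0.001], 0.6), ([0.595, 0.044, 0.006], 0.53)]
tub [([0.592, 0.106, 0.005], 0.63), ([0.768, -0.155, -0.001], 0.62)]
brush [([0.385, 0.016, 0.001], 0.68)]
```

View pics/side0.png

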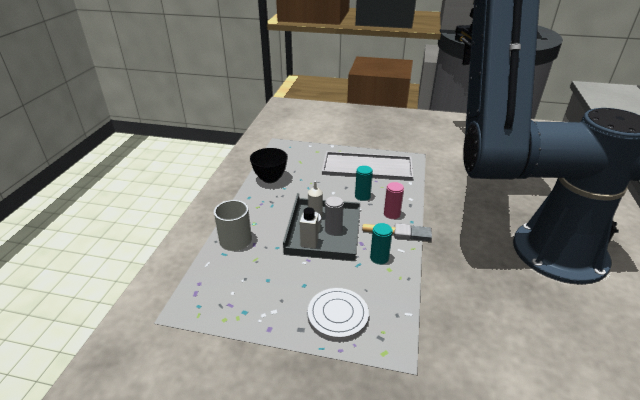

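View pics/top0.png

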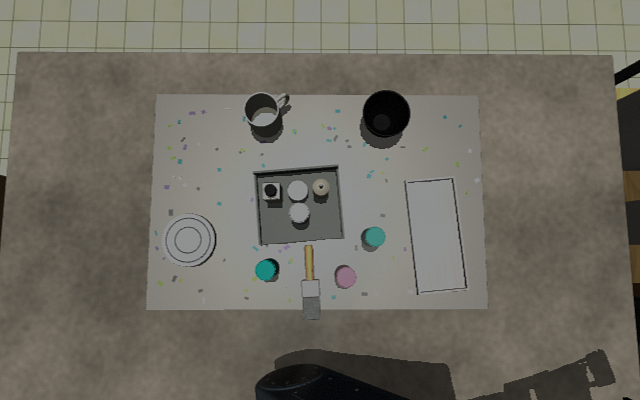

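```bash
cat > h.py <<'E'
from rig import *
import numpy as np, cv2
def ray(d,uv,z):
    K,R,t=d['camera_matrix'],d['R'],d['t']
    r=R.T@np.linalg.inv(K)@np.array([uv[0],uv[1],1.]); c=-R.T@t
    return c+r*(z-c[2])/r[2]
def proj(d,X):
    p=d['camera_matrix']@(d['R']@np.asarray(X,float)+d['t']); return p[:2]/p[2]
def st():
    s=read_state(); R=s['tcp_rot']; print('t',round(s['time_s'],2),'p',np.round(np.array(s['position'])*1000,1),'yaw',round(np.degrees(np.arctan2(R[1][0],R[0][0])),2),'tilt',np.round(R[:,2],4),'op',round(s['opening']*87,1),'gf',round(s['grasp_force'],1)); return s
E
python3 - <<'E'
from h import *
d=capture('top')
im=d['color'][:,:,::-1]
cr=np.hstack([cv2.resize(im[155:255,240:360],None,fx=5,fy=5,interpolation=cv2.INTER_CUBIC)])
cv2.imwrite('pics/crop.png',cr)
for n,z in(('caddy',.02),('tray',.014)):
    m=trace('top',n)[0]['pixels'].astype(np.uint8)
    p=np.argwhere(m)[:,::-1]
    w=np.array([ray(d,q,z)[:2] for q in p]).astype(np.float32)*1000
    print(n,m.sum(),cv2.minAreaRect(w))
for n,z in(('jar',.041),('squeeze_bottle',.079),('square_bottle',.105),('can',.095),('disc',.018)):
    for r in trace('top',n)[:4]:
        m=r['pixels']; p=np.argwhere(m)[:,::-1].astype(np.float32)
        (c,rad)=cv2.minEnclosingCircle(p); print(n,round(r['conf'],2),m.sum(),np.round(c),np.round(ray(d,c,z)*1000),p.min(0),p.max(0))
E
```

```text
caddy 5031 ((566.6065673828125, 42.36921691894531), (176.5634307861328, 203.68031311035156), 5.683032035827637)
tray 5854 ((495.28753662109375, -280.4981689453125), (269.86749267578125, 124.75794219970703), 5.400237083435059)
jar 0.82 330 [298. 191.] [594.  45.  41.] [288. 181.] [307. 201.]
jar 0.36 274 [320. 188.] [599.  -6.  41.] [313. 179.] [329. 198.]
squeeze_bottle 0.54 281 [320. 188.] [594.  -7.  79.] [313. 179.] [329. 198.]
square_bottle 0.67 344 [273. 192.] [582.  96. 105.] [263. 183.] [282. 202.]
can 0.95 401 [346. 276.] [406. -60.  95.] [335. 265.] [356. 287.]
can 0.82 383 [374. 236.] [ 488. -121.   95.] [362. 227.] [385. 246.]
can 0.78 365 [300. 213.] [538.  38.  95.] [290. 203.] [310. 224.]
can 0.73 379 [268. 269.] [420. 105.  95.] [257. 258.] [279. 279.]
disc 0.83 2251 [189. 240.] [482. 298.  18.] [162. 214.] [215. 266.]
```

View pics/crop.png

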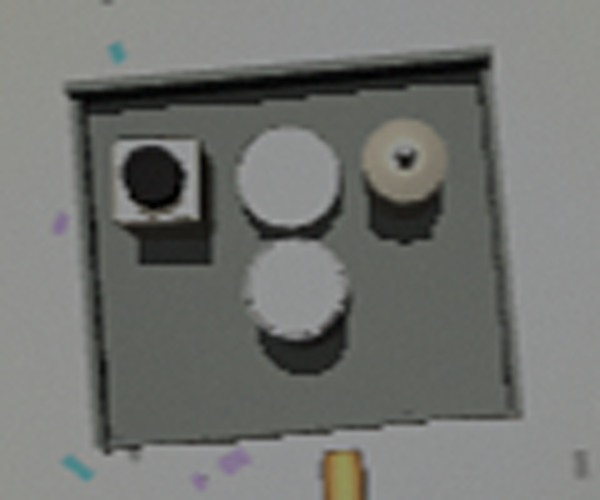

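Choice: the real can is the grey one in the caddy (top 300,213; the crop confirms steel grey, flat), not the look-alikes at (267,269) turquoise, (374,237) turquoise and (345,276) pink. The jar is at (298,190), the squeeze bottle at (321,187) and the square bottle at (271,190). Next I'll move above the caddy.

```bash
python3 -m jog '0 0 0 0 0 0.124 66; 0 0 0 0 0 0.124 66; 30 -46 0 0 0 0 66; 30 -46 0 0 0 0 66; 30 -46 0 0 0 0 66; 30 -46 0 0 0 0 66; 30 -46 0 0 0 0 66; 30 -46 0 0 0 0 66; 30 -46 0 0 0 0 66; 30 -46 0 0 0 0 66; 30 -46 0 0 0 0 66; 30 -46 0 0 0 0 66' && python3 -m jog '29 -45 0 0 0 0 66; 29 -45 0 0 0 0 66; 29 -45 0 0 0 0 66; 0 0 0 0 0 0 66; 0 0 0 0 0 0 66'
python3 - <<'E'
from h import *
st()
d=capture('wrist'); cv2.imwrite('pics/w1.png',d['color'][:,:,::-1])
print(d['R'],d['t'],d['camera_matrix'])
np.savez('w1.npz',**d)
for n in ('jar','squeeze_bottle','square_bottle','can','caddy'):
    print(n,[(np.round(np.array(r['at'])*1000),round(r['conf'],2)) for r in place_of('wrist',n)])
E
```

```text
time_s: 3.0
position: [0.4661, -0.1007, 0.2449]
tcp_rot: [[0.996, 0.095, 0.001], [0.095, -0.996, -0.001], [0.001, 0.001, -1.0]]
force: [0.8, -0.2, 0.1]
opening: 0.754
grasp_force: 0.0
time_s: 3.62
position: [0.5385, 0.0402, 0.2444]
tcp_rot: [[0.995, 0.095, -0.001], [0.095, -0.995, -0.0], [-0.001, 0.0, -1.0]]
force: [-0.0, -0.7, -0.1]
opening: 0.758
grasp_force: 0.0
t 3.62 p [538.5  40.2 244.4] yaw 5.48 tilt [-1.e-03 -5.e-04 -1.e+00] op 65.9 gf 0.0
[[ 0.09627213 -0.99535387  0.0015358 ]
 [-0.95508358 -0.09194245  0.2817125 ]
 [-0.28026242 -0.02858788 -0.95949763]] [-0.01301962  0.48338049  0.54296749] [[325.2989856    0.         318.7700274 ]
 [  0.         325.2989856  201.48151624]
 [  0.           0.           1.        ]]
jar [(array([596.,  51.,   7.]), 0.64)]
squeeze_bottle [(array([599.,  -6.,   7.]), 0.89)]
square_bottle [(array([589., 101.,   8.]), 0.95)]
can [(array([401., -62.,   3.]), 0.75), (array([ 487., -124.,    0.]), 0.72), (array([541.,  43.,   7.]), 0.63), (array([413., 120.,   0.]), 0.63)]
caddy [(array([565.,  44.,   3.]), 0.59)]
```

View pics/w1.png

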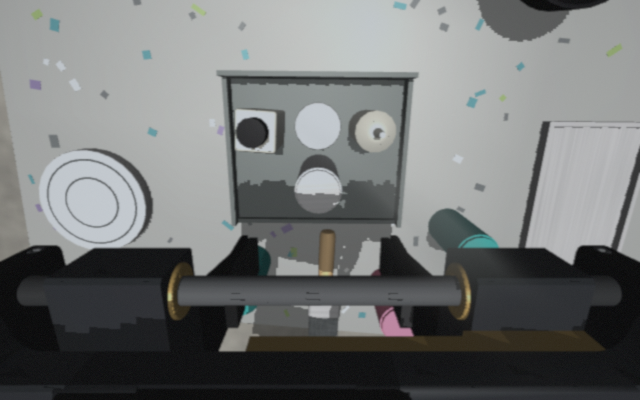

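Wrist view: caddy edges square to the image; jar (318,126), square cap (252,133), nozzle tip (378,132), can top (318,190).

Run:
```python
from h import *
d=dict(np.load('w1.npz')); im=d['color'][:,:,::-1]
cv2.imwrite('pics/w1c.png',cv2.resize(im[90:225,220:410],None,fx=4.2,fy=4.2,interpolation=cv2.INTER_CUBIC))
for n,uv,z in(('jar',(318,126),.041),('sqcap',(252,133),.105),('noz',(378,132),.113),('can',(318,190),.095)): print(n,np.round(ray(d,uv,z)*1000,1))
```

```text
jar [595.3  45.4  41. ]
sqcap [587.9 100.6 105. ]
noz [599.4  -3.7 113. ]
can [541.3  40.1  95. ]
```

View pics/w1c.png

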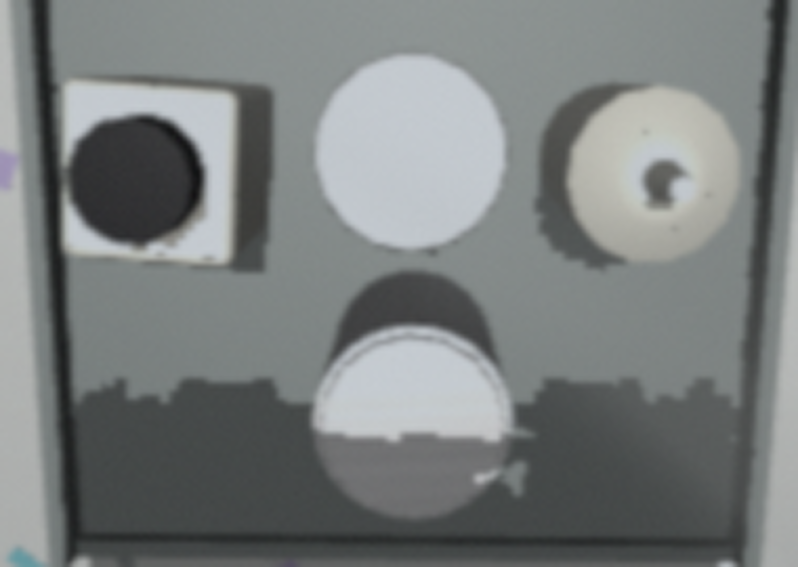

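```bash
python3 -m jog '2 0 55 0 0 0 66; 0 0 55 0 0 0 66; 0 0 45 0 0 0 66; 0 0 18 0 0 0 66; 0 0 0 0 0 0 66; 0 0 0 0 0 0 66; 0 0 0 0 0 0 36; 0 0 0 0 0 0 36; 0 0 0 0 0 0 36; 0 0 0 0 0 0 36; 0 0 0 0 0 0 36'
python3 -c "
from h import *
st()"
```

```text
time_s: 5.3
position: [0.5414, 0.0406, 0.0721]
tcp_rot: [[0.995, 0.095, 0.001], [0.095, -0.995, -0.0], [0.001, 0.0, -1.0]]
force: [-0.7, 0.8, 6.7]
opening: 0.494
grasp_force: 30.0
t 5.3 p [541.4  40.6  72.1] yaw 5.44 tilt [ 1.e-03 -1.e-04 -1.e+00] op 43.0 gf 30.0
```

```bash
python3 -m jog '0 0 -30 0 0 0 36; 0 0 -45 0 0 0 36; 0 0 -40 0 0 0 36; 0 50 0 0 0 0 36; 0 53 0 0 0 0 36; 0 53 0 0 0 0 36; 0 53 0 0 0 0 36; -1 53 0 0 0 0 36; 0 54 0 0 0 0 36; 0 0 20 0 0 0 36; 0 0 45 0 0 0 36; 0 0 34 0 0 0 36' && python3 -m jog '0 0 10 0 0 0 36; 0 0 0 0 0 0 36; 0 0 5 0 0 0 36; 0 0 0 0 0 0 36'
python3 - <<'E'
from h import *
st()
d=capture('wrist'); cv2.imwrite('pics/w2.png',d['color'][:,:,::-1])
E
```

```text
time_s: 6.8
position: [0.5685, -0.2736, 0.085]
tcp_rot: [[0.996, 0.094, -0.003], [0.094, -0.996, 0.002], [-0.003, -0.002, -1.0]]
force: [-0.3, -1.1, -2.0]
opening: 0.503
grasp_force: 30.0
time_s: 7.3
position: [0.5705, -0.2744, 0.0735]
tcp_rot: [[0.995, 0.095, 0.001], [0.095, -0.995, -0.001], [0.001, 0.001, -1.0]]
force: [0.5, -0.6, -1.6]
opening: 0.498
grasp_force: 30.0
t 7.3 p [ 570.5 -274.4   73.5] yaw 5.44 tilt [ 0.0014 -0.001  -1.    ] op 43.3 gf 30.0
```

View pics/w2.png

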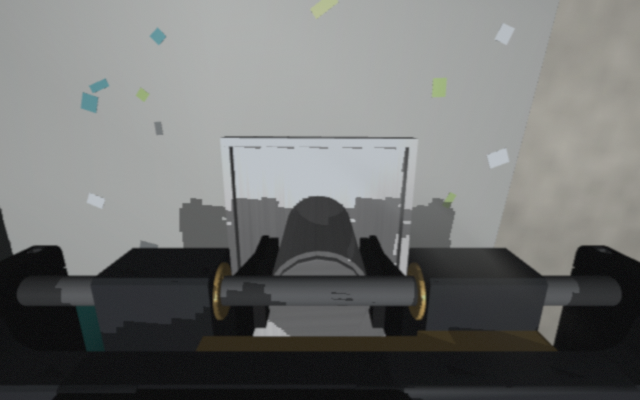

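Can stands centred in the tray's far end, with the tray's edges square to the gripper. I'll release it and go to the squeeze bottle.

```bash
python3 -m jog '0 0 1 0 0 0 66; 0 0 0 0 0 0 66; 0 0 0 0 0 0 66; 0 0 -30 0 0 0 66; 0 0 -50 0 0 0 66; 0 -20 -20 0 0 0 66; 10 -50 0 0 0 0 66; 10 -50 0 0 0 0 66; 10 -50 0 0 0 0 66; 11 -50 0 0 0 0 66; 11 -43 0 0 0 0 66; 0 0 0 0 0 0 66'
python3 -c "
from h import *
st()"
```

```text
time_s: 8.85
position: [0.5968, -0.0042, 0.1717]
tcp_rot: [[0.995, 0.099, 0.0], [0.099, -0.995, 0.0], [0.0, -0.0, -1.0]]
force: [0.1, -0.2, -0.7]
opening: 0.765
grasp_force: 0.0
t 8.85 p [596.8  -4.2 171.7] yaw 5.71 tilt [ 1.e-04  5.e-04 -1.e+00] op 66.6 gf 0.0
```

```bash
python3 -m jog '1 3 40 0 0 0 66; 0 0 40 0 0 0 66; 0 0 21 0 0 0 66; 0 0 0 0 0 0 66; 0 0 0 0 0 0 66; 0 0 0 0 0 0 30; 0 0 0 0 0 0 30; 0 0 0 0 0 0 30; 0 0 0 0 0 0 30; 0 0 0 0 0 0 30'
python3 - <<'E'
from h import *
st()
d=capture('wrist'); cv2.imwrite('pics/w3.png',d['color'][:,:,::-1])
E
```

```text
time_s: 10.1
position: [0.5983, -0.0102, 0.0709]
tcp_rot: [[0.995, 0.095, 0.001], [0.095, -0.995, -0.0], [0.001, 0.0, -1.0]]
force: [-0.0, 1.0, 2.0]
opening: 0.435
grasp_force: 29.2
t 10.1 p [598.3 -10.2  70.9] yaw 5.44 tilt [ 6.e-04 -0.e+00 -1.e+00] op 37.9 gf 29.2
```

View pics/w3.png

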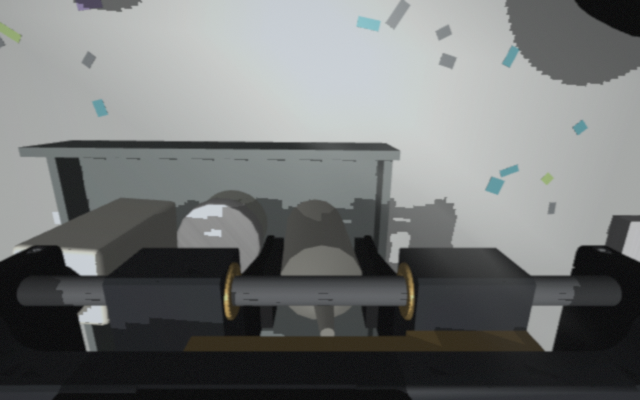

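Run:
```python
from h import *
d=dict(np.load('w1.npz'))
def hull(d,x,y,parts):
    a=np.linspace(0,2*np.pi,60); P=[proj(d,(x+r*np.cos(t),y+r*np.sin(t),z)) for r,z in parts for t in a]
    P=np.array(P); return np.round([P[:,0].min(),P[:,0].max(),P[:,1].min(),P[:,1].max()],1)
sq=[(.019,.005),(.019,.079)]; can=[(.022,.005),(.022,.091),(.0205,.095)]
print('w obs squeeze l?,396.2, top',90+85/4.2,'bot',90+263/4.2)
for y in(-.006,-.008,-.010): print(y,hull(d,.598,y,sq),proj(d,(.598,y,.113)))
print('obs tip',220+684/4.2,90+187/4.2)
print('can obs l,r,bot',220+311/4.2,220+515/4.2,90+520/4.2,'top rim',90+322/4.2)
for y in(.039,.041,.043): print(y,hull(d,.541,y,can),hull(d,.541,y,can[1:]))
```

```text
w obs squeeze l?,396.2, top 110.23809523809524 bot 152.61904761904762
-0.006 [346.4 394.4 108.9 151.6] [380.50888275 134.04632358]
-0.008 [348.2 396.5 109.  151.9] [382.91944794 134.28464298]
-0.01 [349.9 398.7 109.2 152.1] [385.32898163 134.52286039]
obs tip 382.8571428571429 134.52380952380952
can obs l,r,bot 294.04761904761904 342.6190476190476 213.8095238095238 top rim 166.66666666666666
0.039 [295.6 342.8 152.9 211.8] [295.6 342.8 166.  211.8]
0.041 [293.4 340.7 152.8 211.6] [293.4 340.7 165.8 211.6]
0.043 [291.3 338.5 152.6 211.4] [291.3 338.5 165.6 211.4]
```

```bash
python3 -m jog '0 0 -30 0 0 0 30; 0 0 -45 0 0 0 30; 0 0 -40 0 0 0 30; -25 50 0 0 0 0 30; -26 52 0 0 0 0 30; -26 52 0 0 0 0 30; -26 53 0 0 0 0 30; -25 53 0 0 0 0 30; 0 0 0 0 0 0 30; 0 0 20 0 0 0 30; 0 0 45 0 0 0 30; 0 0 34 0 0 0 30' && python3 -m jog '0 0 10 0 0 0 30; 0 0 0 0 0 0 30; 0 0 5 0 0 0 30; 0 0 0 0 0 0 30; 0 0 0 0 0 0 30'
```

```text
time_s: 11.65
position: [0.4948, -0.2797, 0.0849]
tcp_rot: [[0.995, 0.095, -0.002], [0.095, -0.995, 0.002], [-0.001, -0.002, -1.0]]
force: [0.7, -0.3, -1.0]
opening: 0.434
grasp_force: 29.2
time_s: 12.28
position: [0.4956, -0.2815, 0.0723]
tcp_rot: [[0.996, 0.095, 0.001], [0.095, -0.996, -0.001], [0.001, 0.001, -1.0]]
force: [0.5, 0.1, -1.3]
opening: 0.435
grasp_force: 29.2
```

```bash
python3 -m jog '0 0 1 0 0 0 66; 0 0 0 0 0 0 66; 0 0 0 0 0 0 66; 0 0 -30 0 0 0 66; 0 0 -50 0 0 0 66; 5 -20 -20 0 0 0 66; 18 -51 0 0 0 0 66; 18 -51 0 0 0 0.075 66; 18 -51 0 0 0 0 66; 18 -50 0 0 0 0 66; 18 -50 0 0 0 0 66; 17 -50 0 0 0 0 66' && python3 -m jog '16 -50 0 0 0 0 66; 0 0 0 0 0 0 66; 0 0 0 0 0 0 66'
python3 - <<'E'
from h import *
st()
d=dict(np.load('w1.npz'))
obs=np.array([(68,80),(238,92),(233,265),(65,250)])/4.2+[220,90]
from scipy.optimize import least_squares
def f(p):
    c,s=np.cos(p[2]),np.sin(p[2]); R=np.array([[c,-s],[s,c]])
    return (np.array([proj(d,(*(p[:2]+R@q),.085)) for q in .019*np.array([(1,1),(1,-1),(-1,-1),(-1,1)])])-obs).ravel()
r=least_squares(f,[.588,.101,.02]); print(r.x[:2]*1000,np.degrees(r.x[2]),r.fun.round(1))
print('cap',ray(d,(220+131/4.2,90+180/4.2),.105)*1000)
E
```

```text
time_s: 13.78
position: [0.5908, 0.0494, 0.1698]
tcp_rot: [[1.0, 0.02, -0.002], [0.02, -1.0, 0.0], [-0.002, -0.0, -1.0]]
force: [0.3, -0.6, -0.5]
opening: 0.761
grasp_force: 0.0
time_s: 14.15
position: [0.6053, 0.0975, 0.1698]
tcp_rot: [[1.0, 0.021, -0.002], [0.021, -1.0, -0.0], [-0.002, 0.0, -1.0]]
force: [-0.2, 0.1, -0.2]
opening: 0.757
grasp_force: 0.0
t 14.15 p [605.3  97.5 169.8] yaw 1.22 tilt [-2.3e-03 -3.0e-04 -1.0e+00] op 65.9 gf 0.0
[587.80214213 100.87936213] 1.0477805967431746 [-1.2 -1.2  1.2 -0.6  0.7  0.9 -0.7  1.2]
cap [587.9766766  101.25197626 105.        ]
```

```bash
python3 -m jog '-17 -4 20 0 0 0 66; 0 0 40 0 0 0 66; 0 0 30 0 0 0 66; 0 0 12 0 0 0 66; 0 0 0 0 0 0 66; 0 0 0 0 0 0 66; 0 0 0 0 0 0 30; 0 0 0 0 0 0 30; 0 0 0 0 0 0 30; 0 0 0 0 0 0 30; 0 0 0 0 0 0 30'
python3 -c "
from h import *
st()"
```

```text
time_s: 15.52
position: [0.5896, 0.1007, 0.0688]
tcp_rot: [[1.0, 0.02, 0.0], [0.02, -1.0, 0.0], [0.0, -0.0, -1.0]]
force: [-0.6, 0.7, 2.2]
opening: 0.431
grasp_force: 30.0
t 15.53 p [589.6 100.7  68.8] yaw 1.13 tilt [ 4.e-04  3.e-04 -1.e+00] op 37.5 gf 30.0
```

```bash
python3 -m jog '0 0 -30 0 0 0 30; 0 0 -45 0 0 0 30; 0 0 -40 0 0 -0.075 30; -25 46 0 0 0 0 30; -26 46 0 0 0 0 30; -26 46 0 0 0 0 30; -26 46 0 0 0 0 30; -26 46 0 0 0 0 30; -26 47 0 0 0 0 30; -26 47 0 0 0 0 30; -25 47 0 0 0 0 30; 0 0 0 0 0 0 30' && python3 -m jog '0 0 20 0 0 0 30; 0 0 45 0 0 0 30; 0 0 34 0 0 0 30; 0 0 10 0 0 0 30; 0 0 0 0 0 0 30; 0 0 5 0 0 0 30; 0 0 0 0 0 0 30; 0 0 0 0 0 0 30'
```

```text
time_s: 17.02
position: [0.4185, -0.2923, 0.1834]
tcp_rot: [[0.996, 0.089, 0.0], [0.089, -0.996, -0.002], [0.0, 0.002, -1.0]]
force: [1.1, 0.6, -1.6]
opening: 0.434
grasp_force: 30.0
time_s: 18.02
position: [0.4198, -0.2887, 0.0702]
tcp_rot: [[0.996, 0.095, 0.001], [0.095, -0.996, -0.001], [0.001, 0.001, -1.0]]
force: [-0.4, -0.7, -1.5]
opening: 0.434
grasp_force: 30.0
```

```bash
python3 -m jog '0 0 1 0 0 0 70; 0 0 0 0 0 0 70; 0 0 0 0 0 0 70; 0 0 -30 0 0 0 70; 0 0 -50 0 0 0 70; 5 -10 -25 0 0 0 70; 29 -43 0 0 0 0 70; 29 -43 0 0 0 0 70; 29 -44 0 0 0 0 70; 29 -44 0 0 0 0 70; 29 -44 0 0 0 0 70; 29 -44 0 0 0 0 70' && python3 -m jog '27 -44 0 0 0 0 70; 0 0 0 0 0 0 70; 0 0 0 0 0 0 70'
python3 - <<'E'
from h import *
st()
ds=capture('side'); cv2.imwrite('pics/s4.png',ds['color'][100:360,140:460,::-1])
for c in('side','wrist'):
    capture(c)
    for n in('jar','square_bottle','squeeze_bottle','can'): print(c,n,[(np.round(np.array(r['at'])*1000),round(r['conf'],2)) for r in place_of(c,n)])
E
```

```text
time_s: 19.52
position: [0.5726, 0.001, 0.1736]
tcp_rot: [[0.996, 0.095, 0.0], [0.095, -0.996, -0.0], [0.0, 0.0, -1.0]]
force: [-0.1, -0.9, 0.3]
opening: 0.804
grasp_force: 0.0
time_s: 19.9
position: [0.594, 0.0455, 0.1732]
tcp_rot: [[0.995, 0.095, -0.001], [0.095, -0.995, -0.0], [-0.001, 0.0, -1.0]]
force: [-0.8, -0.3, -0.6]
opening: 0.807
grasp_force: 0.0
t 19.9 p [594.   45.5 173.2] yaw 5.47 tilt [-1.4e-03 -4.0e-04 -1.0e+00] op 70.2 gf 0.0
side jar [(array([597.,  44.,   7.]), 0.59)]
side square_bottle [(array([ 417., -287.,    5.]), 0.98)]
side squeeze_bottle [(array([ 496., -281.,    1.]), 0.79)]
side can [(array([ 490., -123.,    1.]), 0.94), (array([ 568., -276.,    7.]), 0.92), (array([401., -60.,   1.]), 0.82), (array([415., 114.,   1.]), 0.81)]
wrist jar [(array([596.,  48.,   6.]), 0.58)]
wrist square_bottle []
wrist squeeze_bottle [(array([595.,  48.,   8.]), 0.72)]
wrist can [(array([417., 116.,   1.]), 0.87), (array([ 574., -275.,    5.]), 0.62)]
```

View pics/s4.png

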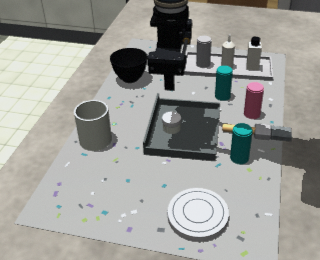

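All three stand upright in the tray (crop 204,52; 228,55; 254,55) and the jar is free at (172,122). I'll grasp it by the lid.

```bash
python3 -m jog '2 0 45 0 0 0 70; 0 0 45 0 0 0 70; 0 0 30 0 0 0 70; 0 0 15 0 0 0 70; 0 0 0 0 0 0 70; 0 0 0 0 0 0 70; 0 0 0 0 0 0 40; 0 0 0 0 0 0 40; 0 0 0 0 0 0 40; 0 0 0 0 0 0 40; 0 0 0 0 0 0 40' 
python3 -c "
from h import *
st()"
```

```text
time_s: 21.82
position: [0.5969, 0.0459, 0.0391]
tcp_rot: [[0.996, 0.095, 0.001], [0.095, -0.996, 0.0], [0.001, 0.0, -1.0]]
force: [-1.0, 0.2, 5.1]
opening: 0.543
grasp_force: 30.0
t 21.82 p [596.9  45.9  39.1] yaw 5.43 tilt [ 7.e-04  1.e-04 -1.e+00] op 47.3 gf 30.0
```

Run:
```python
from h import *
for c in('top','side'):
    d=capture(c); g=cv2.cvtColor(d['color'],cv2.COLOR_RGB2GRAY).astype(float)
    g=cv2.GaussianBlur(g,(0,0),.6)
    a=np.linspace(0,2*np.pi,180,endpoint=False); best=[]
    for x in np.arange(.470,.4921,.001):
        for y in np.arange(.290,.3121,.001):
            v=0
            for r,w in((.031,1),(.052,1)):
                def samp(r):
                    P=d['R']@np.array([x+r*np.cos(a),y+r*np.sin(a),0*a+.018])+d['t'][:,None]
                    q=d['camera_matrix']@P; return cv2.remap(g.astype(np.float32),(q[0]/q[2]).astype(np.float32),(q[1]/q[2]).astype(np.float32),1).mean()
                v+=samp(r)-.5*samp(r-.006)-.5*samp(r+.006)
            best.append((v,x,y))
    best.sort(); print(c,np.round(best[:4],4).tolist())
```

```text
top [[-38.4237, 0.481, 0.301], [-37.1615, 0.481, 0.3], [-36.0965, 0.481, 0.302], [-35.8868, 0.48, 0.301]]
side [[-73.8367, 0.482, 0.303], [-73.457, 0.482, 0.302], [-69.9636, 0.481, 0.303], [-69.3666, 0.481, 0.302]]
```

```bash
python3 -m jog '0 0 -20 0 0 0 40; 0 0 -40 0 0 0 40; 0 0 -30 0 0 0 40; -15 -44 0 0 0 0 40; -15 -44 0 0 0 0 40; -15 -44 0 0 0 0 40; -15 -45 0 0 0 0 40; -15 -45 0 0 0 0 40; -15 -44 0 0 0 0 40; 0 0 0 0 0 0 40; 0 0 25 0 0 0 40; 0 0 30 0 0 0 40' && python3 -m jog '0 0 15 0 0 0 40; 0 0 0 0 0 0 40; 0 0 0 0 0 0 40'
python3 - <<'E'
from h import *
st()
capture('side')
for n in('jar','disc'): print(n,[(np.round(np.array(r['at'])*1000),round(r['conf'],2)) for r in place_of('side',n)])
E
```

```text
time_s: 23.42
position: [0.4829, 0.3016, 0.0732]
tcp_rot: [[0.996, 0.095, 0.002], [0.095, -0.996, 0.0], [0.002, 0.0, -1.0]]
force: [-0.1, -0.2, -1.8]
opening: 0.545
grasp_force: 30.0
time_s: 23.8
position: [0.4827, 0.302, 0.0592]
tcp_rot: [[0.996, 0.094, 0.001], [0.094, -0.996, 0.0], [0.001, -0.0, -1.0]]
force: [0.8, -0.5, -0.8]
opening: 0.544
grasp_force: 30.0
t 23.8 p [482.7 302.   59.2] yaw 5.41 tilt [ 1.3e-03  4.0e-04 -1.0e+00] op 47.3 gf 30.0
jar []
disc [(array([482., 306.,  -0.]), 0.96)]
```

```bash
python3 -m jog '0 0 4 0 0 0 40; 0 0 2 0 0 0 40; 0 0 0 0 0 0 40; 0 0 1 0 0 0 70; 0 0 0 0 0 0 70; 0 0 0 0 0 0 70; 0 0 -25 0 0 0 70; 0 0 -50 0 0 0 70; 0 0 -50 0 0 0 70; -10 48 0 0 0 0 70; -10 48 0 0 0 0 70; -10 48 0 0 0 0 70'
python3 - <<'E'
from h import *
st()
d=capture('top'); cv2.imwrite('pics/t5.png',cv2.resize(d['color'][150:310,130:490,::-1],None,fx=2.2,fy=2.2,interpolation=cv2.INTER_CUBIC))
for n in('jar','disc'): print(n,[(np.round(np.array(r['at'])*1000),round(r['conf'],2)) for r in place_of('top',n)])
capture('side')
for n in('jar','disc'): print(n,[(np.round(np.array(r['at'])*1000),round(r['conf'],2)) for r in place_of('side',n)])
E
```

```text
time_s: 25.45
position: [0.4655, 0.1548, 0.177]
tcp_rot: [[0.995, 0.096, 0.001], [0.096, -0.995, -0.0], [0.001, 0.0, -1.0]]
force: [0.1, -0.5, 0.0]
opening: 0.803
grasp_force: 0.0
t 25.45 p [465.5 154.8 177. ] yaw 5.49 tilt [ 0.0013 -0.     -1.    ] op 69.9 gf 0.0
jar [(array([385.,  19.,  -3.]), 0.59)]
disc []
jar [(array([482., 300.,  21.]), 0.9)]
disc [(array([480., 305.,  -2.]), 0.91)]
```

View pics/t5.png

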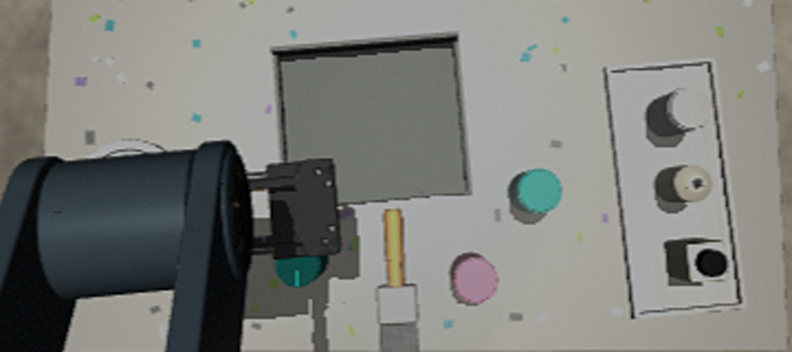

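```bash
python3 -m jog '-10 48 0 0 0 0 66; -10 48 0 0 0 0 66; -10 48 0 0 0 0 66; -10 48 0 0 0 0 66; -10 49 0 0 0 0 66; -10 49 0 0 0 0 66; -10 49 0 0 0 0 66; -10 49 0 0 0 0 66; -9 49 0 0 0 0 66; 0 0 0 0 0 0 66; 0 0 0 0 0 0 66; 0 0 0 0 0 0 66'
```

```text
time_s: 27.25
position: [0.4186, -0.2856, 0.1764]
tcp_rot: [[0.995, 0.097, -0.001], [0.097, -0.995, 0.001], [-0.001, -0.001, -1.0]]
force: [-0.3, -0.1, -0.2]
opening: 0.756
grasp_force: 0.0
```

```bash
python3 -m jog '1 3 40 0 0 0 66; 0 0 40 0 0 0 66; 0 0 27 0 0 0 66; 0 0 0 0 0 0 66; 0 0 0 0 0 0 66; 0 0 0 0 0 0 30; 0 0 0 0 0 0 30; 0 0 0 0 0 0 30; 0 0 0 0 0 0 30; 0 0 0 0 0 0 30'
python3 -c "
from h import *
st()"
```

```text
time_s: 28.5
position: [0.4197, -0.2903, 0.0699]
tcp_rot: [[0.996, 0.095, 0.0], [0.095, -0.996, 0.0], [0.0, 0.0, -1.0]]
force: [-1.2, 0.8, 4.9]
opening: 0.429
grasp_force: 30.0
t 28.5 p [ 419.7 -290.3   69.9] yaw 5.43 tilt [ 1.e-04  0.e+00 -1.e+00] op 37.4 gf 30.0
```

```bash
python3 -m jog '0 0 -30 0 0 0 30; 0 0 -45 0 0 0 30; 0 0 -40 0 0 0 30; 25 -46 0 0 0 0 30; 26 -46 0 0 0 0 30; 26 -46 0 0 0 0 30; 26 -47 0 0 0 0 30; 26 -47 0 0 0 0 30; 26 -47 0 0 0 0 30; 26 -47 0 0 0 0 30; 25 -47 0 0 0 0 30; 0 0 0 0 0 0.075 30' && python3 -m jog '0 0 0 0 0 0 30; 0 0 40 0 0 0 30; 0 0 40 0 0 0 30; 0 0 0 0 0 0 30; 0 0 0 0 0 0 30; 0 0 0 0 0 0 30'
python3 -c "
from h import *
st()"
```

```text
time_s: 30.0
position: [0.5903, 0.1042, 0.1838]
tcp_rot: [[1.0, 0.023, 0.001], [0.023, -1.0, 0.001], [0.001, -0.001, -1.0]]
force: [-0.0, -1.1, -0.5]
opening: 0.432
grasp_force: 30.0
time_s: 30.75
position: [0.5909, 0.1001, 0.1064]
tcp_rot: [[1.0, 0.02, 0.004], [0.02, -1.0, -0.0], [0.004, 0.0, -1.0]]
force: [0.3, 0.9, -1.7]
opening: 0.433
grasp_force: 30.0
t 30.75 p [590.9 100.1 106.4] yaw 1.12 tilt [ 3.8e-03 -1.0e-04 -1.0e+00] op 37.7 gf 30.0
```

```bash
python3 -m jog '-1 -1 20 0 0 0 30; 0 0 10 0 0 0 30; 0 0 0 0 0 0 30; 0 0 5 0 0 0 30; 0 0 0 0 0 0 30; 0 0 0 0 0 0 30; 0 0 0 0 0 0 30'
python3 -c "
from h import *
st()"
```

```text
time_s: 31.62
position: [0.5889, 0.1014, 0.0699]
tcp_rot: [[1.0, 0.02, 0.001], [0.02, -1.0, -0.0], [0.001, 0.0, -1.0]]
force: [0.9, -0.5, -1.2]
opening: 0.433
grasp_force: 30.0
t 31.62 p [588.9 101.4  69.9] yaw 1.14 tilt [ 0.0011 -0.     -1.    ] op 37.6 gf 30.0
```

```bash
python3 -m jog '0 0 1 0 0 0 30; 0 0 0 0 0 0 66; 0 0 0 0 0 0 66; 0 0 0 0 0 0 66; 0 0 -30 0 0 0 66; 0 0 -45 0 0 0 66; 0 0 -30 0 0 -0.075 66; -16 46 0 0 0 0 66; -16 46 0 0 0 0 66; -16 46 0 0 0 0 66; -16 46 0 0 0 0 66; -16 47 0 0 0 0 66' && python3 -m jog '-16 47 0 0 0 0 66; -16 47 0 0 0 0 66; -17 47 0 0 0 0 66; 0 0 0 0 0 0 66; 0 0 0 0 0 0 66; 0 0 0 0 0 0 66'
python3 -c "
from h import *
st()"
```

```text
time_s: 33.12
position: [0.5301, -0.1375, 0.1734]
tcp_rot: [[0.995, 0.095, -0.0], [0.095, -0.995, 0.0], [-0.0, -0.0, -1.0]]
force: [0.2, -0.6, -0.7]
opening: 0.762
grasp_force: 0.0
time_s: 33.88
position: [0.4953, -0.2796, 0.1734]
tcp_rot: [[0.995, 0.096, -0.001], [0.096, -0.995, 0.001], [-0.001, -0.001, -1.0]]
force: [0.8, 0.7, 0.1]
opening: 0.76
grasp_force: 0.0
t 33.88 p [ 495.3 -279.6  173.4] yaw 5.52 tilt [-8.e-04  1.e-03 -1.e+00] op 66.1 gf 0.0
```

```bash
python3 -m jog '0 1 40 0 0 0 66; 0 0 40 0 0 0 66; 0 0 22 0 0 0 66; 0 0 0 0 0 0 66; 0 0 0 0 0 0 66; 0 0 0 0 0 0 30; 0 0 0 0 0 0 30; 0 0 0 0 0 0 30; 0 0 0 0 0 0 30; 0 0 0 0 0 0 30'
python3 -c "
from h import *
st()"
```

```text
time_s: 35.12
position: [0.4954, -0.2821, 0.0718]
tcp_rot: [[0.996, 0.095, 0.0], [0.095, -0.996, 0.0], [0.0, -0.0, -1.0]]
force: [0.1, 0.5, 3.2]
opening: 0.433
grasp_force: 29.5
t 35.12 p [ 495.4 -282.1   71.8] yaw 5.42 tilt [ 1.e-04  0.e+00 -1.e+00] op 37.6 gf 29.5
```

```bash
python3 -m jog '0 0 -30 0 0 0 30; 0 0 -45 0 0 0 30; 0 0 -40 0 0 0 30; 21 -43 0 0 0 0 30; 21 -44 0 0 0 0 30; 21 -44 0 0 0 0 30; 21 -44 0 0 0 0 30; 22 -44 0 0 0 0 30; 22 -44 0 0 0 0 30; 0 0 0 0 0 0 30; 0 0 40 0 0 0 30; 0 0 40 0 0 0 30' && python3 -m jog '0 0 0 0 0 0 30; 0 0 0 0 0 0 30; 0 0 0 0 0 0 30; 0 0 0 0 0 0 30'
python3 -c "
from h import *
st()"
```

```text
time_s: 36.62
position: [0.5979, -0.009, 0.1059]
tcp_rot: [[0.996, 0.095, 0.001], [0.095, -0.996, -0.001], [0.001, 0.001, -1.0]]
force: [-0.5, 0.1, -1.1]
opening: 0.435
grasp_force: 29.5
time_s: 37.12
position: [0.5987, -0.0085, 0.1081]
tcp_rot: [[0.996, 0.095, 0.003], [0.095, -0.996, -0.001], [0.003, 0.001, -1.0]]
force: [0.1, -0.3, -2.6]
opening: 0.431
grasp_force: 29.5
t 37.12 p [598.7  -8.5 108.1] yaw 5.43 tilt [ 2.7e-03 -6.0e-04 -1.0e+00] op 37.5 gf 29.5
```

```bash
python3 -m jog '0 0 20 0 0 0 30; 0 0 11 0 0 0 30; 0 0 0 0 0 0 30; 0 0 4 0 0 0 30; 0 0 0 0 0 0 30; 0 0 0 0 0 0 30; 0 0 0 0 0 0 30'
python3 -c "
from h import *
st()"
```

```text
time_s: 38.0
position: [0.5982, -0.0082, 0.0719]
tcp_rot: [[0.996, 0.095, 0.001], [0.095, -0.996, -0.0], [0.001, 0.0, -1.0]]
force: [0.2, 0.4, 0.4]
opening: 0.433
grasp_force: 29.5
t 38.0 p [598.2  -8.2  71.9] yaw 5.43 tilt [ 9.e-04 -2.e-04 -1.e+00] op 37.7 gf 29.5
```

```bash
python3 -m jog '0 0 0 0 0 0 66; 0 0 0 0 0 0 66; 0 0 0 0 0 0 66; 0 0 -30 0 0 0 66; 0 0 -45 0 0 0 66; 0 0 -30 0 0 0 66; -8 43 0 0 0 0 66; -9 44 0 0 0 0 66; -9 44 0 0 0 0 66; -9 44 0 0 0 0 66; -9 44 0 0 0 0 66; -9 44 0 0 0 0 66' && python3 -m jog '0 0 0 0 0 0 66; 0 0 0 0 0 0 66; 0 0 40 0 0 0 66; 0 0 40 0 0 0 66; 0 0 0 0 0 0 66; 0 0 0 0 0 0 66; 0 0 0 0 0 0 66'
python3 -c "
from h import *
st()"
```

```text
time_s: 39.5
position: [0.5696, -0.2764, 0.1765]
tcp_rot: [[0.996, 0.095, -0.0], [0.095, -0.996, 0.0], [-0.0, -0.0, -1.0]]
force: [1.3, 0.1, 0.4]
opening: 0.758
grasp_force: 0.0
time_s: 40.38
position: [0.5714, -0.2753, 0.0986]
tcp_rot: [[0.995, 0.095, 0.003], [0.095, -0.995, -0.002], [0.003, 0.002, -1.0]]
force: [-0.2, -0.1, 0.3]
opening: 0.754
grasp_force: 0.0
t 40.38 p [ 571.4 -275.3   98.6] yaw 5.47 tilt [ 0.0031 -0.0022 -1.    ] op 65.6 gf 0.0
```

```bash
python3 -m jog '-1 0 20 0 0 0 66; 0 0 6 0 0 0 66; 0 0 0 0 0 0 66; 0 0 0 0 0 0 66; 0 0 0 0 0 0 36; 0 0 0 0 0 0 36; 0 0 0 0 0 0 36; 0 0 0 0 0 0 36; 0 0 0 0 0 0 36'
python3 -c "
from h import *
st()"
```

```text
time_s: 41.5
position: [0.5691, -0.2751, 0.0707]
tcp_rot: [[0.996, 0.095, 0.0], [0.095, -0.996, -0.0], [0.0, 0.0, -1.0]]
force: [0.1, 1.3, 0.7]
opening: 0.501
grasp_force: 30.0
t 41.5 p [ 569.1 -275.1   70.7] yaw 5.43 tilt [ 1.e-04 -0.e+00 -1.e+00] op 43.6 gf 30.0
```

```bash
python3 -m jog '0 0 -30 0 0 0 36; 0 0 -45 0 0 0 36; 0 0 -40 0 0 0 36; 0 -52 0 0 0 0 36; 0 -53 0 0 0 0 36; 0 -53 0 0 0 0 36; 0 -53 0 0 0 0 36; 0 -53 0 0 0 0 36; 1 -53 0 0 0 0 36; 0 0 0 0 0 0 36; 0 0 40 0 0 0 36; 0 0 40 0 0 0 36' && python3 -m jog '0 0 0 0 0 0 36; 0 0 0 0 0 0 36; 0 0 0 0 0 0 36; 0 0 0 0 0 0 36'
python3 -c "
from h import *
st()"
```

```text
time_s: 43.0
position: [0.5408, 0.0398, 0.105]
tcp_rot: [[0.996, 0.095, 0.002], [0.095, -0.996, -0.001], [0.002, 0.001, -1.0]]
force: [0.1, 0.6, -2.8]
opening: 0.502
grasp_force: 30.0
time_s: 43.5
position: [0.5409, 0.0403, 0.1069]
tcp_rot: [[0.996, 0.095, 0.003], [0.095, -0.996, -0.0], [0.003, 0.001, -1.0]]
force: [0.1, 0.0, -2.0]
opening: 0.501
grasp_force: 30.0
t 43.5 p [540.9  40.3 106.9] yaw 5.42 tilt [ 2.8e-03 -4.0e-04 -1.0e+00] op 43.6 gf 30.0
```

```bash
python3 -m jog '0 0 20 0 0 0 36; 0 0 11 0 0 0 36; 0 0 0 0 0 0 36; 0 0 4 0 0 0 36; 0 0 0 0 0 0 36; 0 0 0 0 0 0 36; 0 0 0 0 0 0 36'
python3 -c "
from h import *
st()"
```

```text
time_s: 44.38
position: [0.5401, 0.0406, 0.0707]
tcp_rot: [[0.996, 0.095, 0.0], [0.095, -0.996, 0.0], [0.0, 0.0, -1.0]]
force: [-0.2, -0.6, -2.6]
opening: 0.499
grasp_force: 30.0
t 44.38 p [540.1  40.6  70.7] yaw 5.43 tilt [ 2.e-04  0.e+00 -1.e+00] op 43.4 gf 30.0
```

```bash
python3 -m jog '0 0 0.5 0 0 0 36; 0 0 0 0 0 0 66; 0 0 0 0 0 0 66; 0 0 0 0 0 0 66; 0 0 -30 0 0 0 66; 0 0 -50 0 0 0 66; -1 0 -50 0 0 0 66; 0 0 -43 0 0 0 66; 0 0 0 0 0 0 66; 0 0 0 0 0 0 66; 0 0 0 0 0 0 66; 0 0 0 0 0 0 66'
python3 - <<'E'
from h import *
st()
d=capture('wrist'); o=dict(np.load('w1.npz'))
print(d['t']-o['t'],np.abs(d['R']-o['R']).max())
f=lambda D:cv2.resize(D['color'][90:225,220:410,::-1],None,fx=4.1,fy=4.1,interpolation=cv2.INTER_CUBIC)[:,:]
a,b=f(o),f(d); cv2.imwrite('pics/cmp.png',np.vstack([a[:300],b[:300]]) if 0 else cv2.resize(np.vstack([a,b]),None,fx=.54,fy=.54))
cv2.imwrite('pics/w6.png',b)
np.savez('w6.npz',**d)
E
```

```text
time_s: 45.88
position: [0.5383, 0.0405, 0.2416]
tcp_rot: [[0.996, 0.095, -0.003], [0.095, -0.996, 0.0], [-0.003, -0.001, -1.0]]
force: [0.0, 0.2, 0.1]
opening: 0.76
grasp_force: 0.0
t 45.88 p [538.3  40.5 241.6] yaw 5.42 tilt [-3.e-03  4.e-04 -1.e+00] op 66.2 gf 0.0
[ 0.00107553 -0.00016405 -0.00179268] 0.0019827224713067637
```

View pics/w6.png

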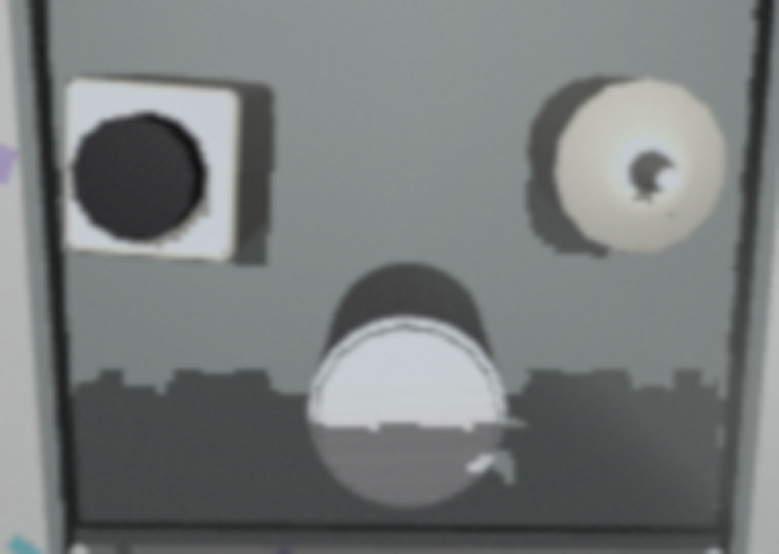

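Matching the first wrist view, all three containers are back within about 1 px (roughly 1 mm). One last check of the jar and the bystanders.

Run:
```python
from h import *
d=capture('side'); cv2.imwrite('pics/s7.png',cv2.resize(d['color'][110:360,180:460,::-1],None,fx=2.2,fy=2.2))
for n in('jar','disc','mug','tub','brush','can'): print(n,[(np.round(np.array(r['at'])*1000),round(r['conf'],2)) for r in place_of('side',n)])
```

```text
jar [(array([482., 298.,  21.]), 0.9)]
disc [(array([481., 302.,  -1.]), 0.94), (array([381.,  21.,  -3.]), 0.25)]
mug [(array([772., 129.,  -1.]), 0.64)]
tub [(array([ 766., -154.,    0.]), 0.65)]
brush [(array([385.,  21.,  -2.]), 0.67)]
can [(array([403., -58.,   1.]), 0.89), (array([418., 110.,   5.]), 0.77), (array([ 489., -126.,   -2.]), 0.76), (array([537.,  44.,   6.]), 0.68), (array([769., 128.,  -2.]), 0.41), (array([600.,  -8.,   2.]), 0.18)]
```

View pics/s7.png

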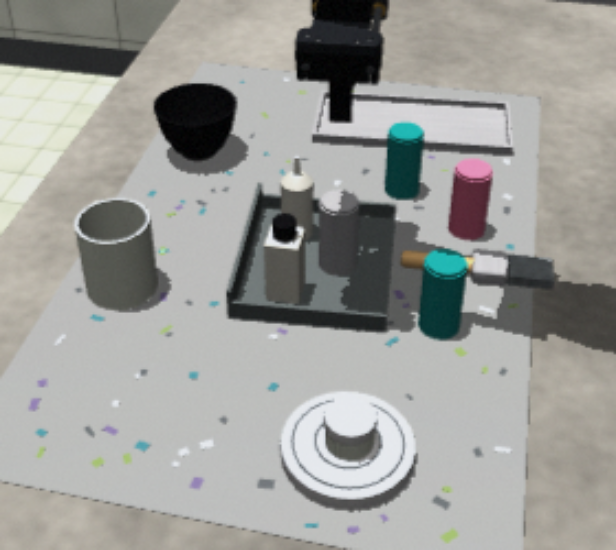

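The jar stands within the inner ring at (351,428), the caddy is restored and the bystanders haven't moved.

```bash
python3 -c "
from rig import *
print(hand_in())"
```

```text
the job is handed in; nothing more can be done
None
```

The job is handed in at about 46 s on the robot's clock: the jar stands in the middle of the disc, the three tall containers are back upright in the caddy within about 1–2 mm of where they started, and the mug, tub and brush are where they were.

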